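Set the leg of a pour-over stand to its mark and cam it shut

ROBOT

A 6-joint arm with a two-finger parallel gripper is mounted at the origin on a cart in front of the work surface, level with it; the furniture and walls round the work are solid. World frame = base frame: x ahead of the robot, y to its left, z up, the work surface at z = 0. Lengths are in m, angles in rad, forces in N, time in s.
With the tool pointing down it reaches from about 0.35 to 0.975 m from the base axis. Payload 7.1 kg.
Tool frame: the origin (TCP) lies between the finger pads; the fingertips stand 25 mm ahead of it and the grasp point (between the pads) lies 6 mm ahead of it; z points along the fingers, y is the line along which they close (so a half turn about z gives the same grasp; the last joint's range is limited). The gripper opens to 88 mm and grips with 3 to 60 N. Pads are 20 mm wide; open, the fingers measure 115 mm over their backs; the gripper's body (75 mm by 178 mm) begins 61 mm behind the grasp point.
Start: joints at [-1.276, 0.423, 1.63, -0, 1.089, -0.019], TCP at [0.193, -0.594, 0.248] pointing down, gripper open.
Joint ranges: [-3, 3], [-0.9, 2.11], [0.09, 2.58], [-1.31, 4.45], [0.11, 2.69], [-2.54, 2.54]. Speed limits (rad/s): [2.39, 2.39, 3.01, 3.14, 3.14, 3.14].

INTERFACE

Orientations are given as a unit quaternion [x, y, z, w].
In Python, from station import observe, read_camera, robot, spotter gives the robot as it stands. The module is installed in compiled form; this text tells all that it offers.
- The arm moves only by the tool move_arm, never from a script. Its argument "rows" is a list of rows, each a list of 7 numbers: the finger opening in cm, from 0 to 8.78, then the shift along the tool's x, y, z in cm, then the turn, a rotation vector about the tool's x, y, z in degrees. In form: [[grip, tx, ty, tz, rx, ry, rz], ...]. A call has exactly 8 rows; each row is the pose to reach, as a shift and turn from the pose commanded when the call began, along the tool's axes at that moment; what a row does not reach only later rows make up. A row lasts 1/12 s, in which the tool goes at most 41.7 mm and 7.16 degrees, less where a joint would pass 70% of its speed; a pose out of reach is approached as far as the arm can. A call with a gripper value outside its range is refused whole. The fingers move at their own pace and stop on an object; the grip force is fixed at half the most. Time passes only in rows, so rows that repeat a pose let the fingers close, or fill a call up. It gives the time, the measured TCP pose, the force, the opening and the grip force at its end, in the units of the state.
- observe(): the state, without advancing time (a new reading comes with each control period).
- read_camera(name): name is "side" or "top" or "wrist"; returns a dict with "pixels" (384x512x3 uint8, red, green, blue), "intrinsics" (3x3 intrinsics, pixels), "eye" and "attitude" of the camera in the world; the wrist camera has in their place "mount" (4x4, takes a point from camera to tool coordinates, whose origin is the TCP and whose axes are the flange's). Camera axes: x right, y down, z forward; pixel columns grow to the right and rows downward; lengths in m; the calibration is good to about 2 mm. A picture is of the moment at which its call begins: read the wrist's pose just before it. There is no depth.
- robot.close_job(): hands the job in; it is judged then, once.
Trained networks look in a picture, given as the dict that the camera call returned (one of the last four; its "shot" number tells which), for a name from the list of things; names that differ only in an ending like _2 or _b are one class to them, and where a whole thing is asked for, a point or a joint stands for the part that bears it (a point fixed in the world has none). Each returns a list of dicts, best first, with "conf" (0 to 1); they miss things now and then, are a little off and sometimes report something else, mostly with a low value. They report only what shows in the picture. A call takes as long as a camera call.
- spotter.trace(thing, picture): "mask" (384x512 bool, what is visible of it) and "bbox" ([centre column, centre row, width, height] in pixels, round what is visible of it).
- spotter.mark_of(thing, picture): "at" ([column, row] in pixels: a listed point, or the origin of a listed thing).
The state is a dict: "time_s": time; "joints": joint angles; "qvel": joint speeds; "joint_efforts": joint torques, N m; "position": TCP position; "tcp_rot": TCP orientation; "wrist_force": force on the tool from outside, world axes, zero at the start; "ft_torque": the same for the moment, N m; "finger_gap": opening from 0.0 (shut) to 1.0 (fully open); "grip_force": force on a finger pad.
Only numpy, scipy, OpenCV 4.12 (cv2) and the standard library are available. Lean on these libraries where they do the work, as an engineer would, in place of code of your own. Each camera call takes 0.05 s, during which the arm holds its last target. There are 200 camera calls.

TASK

Set the height of the pour-over coffee stand: swing the clamp lever at its foot fully open, lift the sliding leg by its cam lever until the pointer pin is level with the nose of the marker clip, and only then, holding the leg at that mark, slide the cam lever across to its closed end. Finish while still holding the leg up at the mark by the cam lever: it sinks if let go. Leave the marker clip, the cup, the coffee jar and the sugar tin where they are.

Things in the scene. Friction and masses are not known exactly. Their poses are not given: they have to be found in the camera images.
- stand: Pour-over stand, fixed: wooden base plate 12 mm thick (x -50 to 140, y -58 to 58 mm), socket block 46 x 52 mm up to 30 mm, square aluminium tube 30 x 30 mm (collar 34 mm) up to 115 mm. Origin on the worktop under the tube's centre, z up. The -x face, roughly towards the robot, has an upright black slot from which a pointer pin sticks out.
- head_top (a point): Centre of the top of the leg's head, a flat aluminium bar 36 (x) x 92 (y) x 16 mm over the tube; 137 mm above the worktop with the leg down, rising with it. A black slot on it runs along y. The head also carries a dripper ring (radius 44, 10 mm high) centred 84 mm to the stand's +x side, above the cup.
- clamp_lever (a joint): Angle of the steel clamp lever at the tube's foot, rad: 0 shut (its tongue crosses the slot above the pointer pin and keeps the leg down), 1.10 open stop; fully open = within 0.2 of it. Pivot upright, at x -26, y -34 mm of the stand; growing = anticlockwise seen from above. Stays where left; about 1 N at the handle moves it.
- clamp_handle (a point): Grip point of the clamp lever's upright round handle pin: diameter 14 mm, free from 52 to 104 mm above the worktop, this point 90 mm above it, 60 mm from the pivot. At angle 0 it is at x -47, y -90 mm of the stand, at 1.10 at x 14, y -79 mm (it swings away from the robot). The pin can turn between the fingers.
- leg (a joint): Height of the sliding leg above its lowest position, m, 0 to 0.080; growing = up. The leg with head and ring weighs 0.3 to 0.55 kg and sinks by itself when not held. With the clamp lever shut it can rise only about 4 mm.
- leg_pointer (a point): Tip of the leg's pointer pin, a level dark pin of 8 mm diameter that sticks 18 mm out of the slot on the stand's -x face; the point is on its axis, 35 mm above the worktop when the leg is down, and rises with the leg. At the mark its height equals that of clip_point.
- clip_point (a point): The length mark: the height of the pointed nose of the small steel marker clip (14 mm high) on the tube's +y side, nose beside the slot on the -x face. The point lies in the pointer pin's path in front of the slot at the nose's height, 73 to 100 mm above the worktop. The clip is held by friction only.
- cam_lever (a joint): Slide of the cam lever along the head's slot, m: 0 = open end (stand's -y, the clamp handle's side), 0.030 = closed end (stand's +y, the marker clip's side); closed = at that stop, to 4 mm. Friction about 2 N, stays where left. The lever cannot leave the head: lifting it lifts the leg, and holding it holds the leg.
- cam_tab (a point): Grip point of the cam lever, a dark upright tab 22 (x) x 14 (y) mm with its top 48 mm above the head's top, on a 24 x 24 x 6 mm shoe. The point is in its middle, 32 mm above the head's top: 169 mm above the worktop with the leg down. It is 15 mm to the stand's -y side of the tube's axis when open, 15 mm to +y when closed.
- cup: White cup 62 x 89 x 52 mm on the base plate under the ring; origin in its underside. Bystander.
- coffee_jar: Coffee jar 83 mm diameter, 130 mm high, dark lid; origin at the centre of its underside. Bystander.
- sugar_tin: Pale sugar canister 70 mm diameter, 85 mm high with a knob on the lid; origin at the centre of its underside. Bystander.

How it is judged:
On the way, in this order (a step that is already met when the one before it is completed fails the run):
1. the clamp lever is swung fully open (value of joint clamp_lever above 0.9 rad and value of joint leg below 0.012 m), for 0.2 s.
2. the leg is held with its pointer level with the marker clip (within 5 mm), the cam lever still open (z of leg_pointer in the frame of clip_point between -0.005 and 0.005 m and value of joint cam_lever below 0.01 m and contact force between the fingers and leg above 1.5 N), for 0.2 s.
3. the cam lever is slid closed while the leg is held at the mark (within 5 mm) (z of leg_pointer in the frame of clip_point between -0.005 and 0.005 m and value of joint cam_lever above 0.026 m and contact force between the fingers and leg above 1.5 N), for 0.2 s.
At the end, for the whole second after the job is handed in: The fingers still hold the leg up (contact force on it above 1.5 N), at rest, its pointer level with the marker clip within 5 mm, the cam lever within 4 mm of its closed stop, the clamp lever open (over 0.88 rad), and the cup, coffee jar and sugar tin within 20 mm of where they stood (all of step 3 and value of joint clamp_lever above 0.88 rad and velocity of joint leg between -0.005 and 0.005 m/s and distance of each of cup, coffee_jar, sugar_tin from where it was at the start of the episode below 0.02 m); the arm keeps its last pose, push and grip.
It fails at once if the cam lever is slid across (past 12 mm) while the leg is more than 8 mm off the mark (value of joint cam_lever above 0.012 m and not (z of leg_pointer in the frame of clip_point between -0.008 and 0.008 m)).
It fails at once if the marker clip is moved by more than 4 mm (distance of clip_point from where it was at the start of the episode above 0.004 m).
It fails at once if the cup, coffee jar or sugar tin is pushed over 30 mm away or tipped (distance of any of cup, coffee_jar, sugar_tin from where it was at the start of the episode above 0.03 m or angle between any of cup, coffee_jar, sugar_tin's own z axis and vertical above 0.3 rad).
It also fails if it takes over 45 s, if anything falls off the work surface, if the arm or the gripper's body presses on something with over 40 N, if the wrist force passes 120 N, or if a joint passes its speed limit or range.

## Working session

There is one attempt and no reset: what is moved stays moved. The work goes in short steps, Python scripts to look and compute and a tool call to move; the robot and the scene stay as the last step left them, time stands still between calls to the robot, and variables do not carry over. Pictures are saved under pics/ and viewed, at most 10 in all, crops included, and the job is handed in when it is done.

Besides the shell and the picture viewer there is one more tool, called after "Emit:" by a JSON object that holds its "op" and its "data", one argument or row to a line. move_arm: Moves the arm, as the interface text tells. Its arguments: {"type":"object","properties":{"rows":{"type":"array","items":{"type":"array","items":{"type":"number"}}}},"required":["rows"]}

```bash
mkdir -p pics
cat > h.py <<'E'
import numpy as np, cv2
from scipy.spatial.transform import Rotation as R
from station import observe, read_camera, robot, spotter
def campose(p):
    if 'eye' in p:
        A=np.array(p['attitude'],float)
        Rm=A if A.shape==(3,3) else R.from_quat(A).as_matrix()
        return np.array(p['eye']),Rm
    s=observe(); T=np.eye(4);T[:3,:3]=R.from_quat(s['tcp_rot']).as_matrix();T[:3,3]=s['position']
    M=T@np.array(p['mount']); return M[:3,3],M[:3,:3]
def ray(p,px):
    e,Rm=campose(p); d=np.linalg.inv(np.array(p['intrinsics']))@[px[0],px[1],1]
    d=Rm@d; return e,d/np.linalg.norm(d)
def onz(p,px,z):
    e,d=ray(p,px); return e+d*(z-e[2])/d[2]
def tri(rs):
    A=sum(np.eye(3)-np.outer(d,d) for e,d in rs); b=sum((np.eye(3)-np.outer(d,d))@e for e,d in rs)
    return np.linalg.solve(A,b)
def proj(p,X):
    e,Rm=campose(p); c=Rm.T@(np.array(X)-e); u=np.array(p['intrinsics'])@c; return u[:2]/u[2]
def save(p,n): cv2.imwrite('pics/'+n,p['pixels'][:,:,::-1])
E
python3 - <<'E'
from h import *
np.set_printoptions(precision=4,suppress=True)
P={n:read_camera(n) for n in('side','top')}
s=observe();print(s)
for n in P:
    save(P[n],n+'0.png');print(n,P[n]['eye'],P[n]['attitude'])
cv2.imwrite('pics/both.png',cv2.resize(np.vstack([P['side']['pixels'],P['top']['pixels']])[:,:,::-1],None,fx=.78,fy=.78))
for t in ['stand','head_top','clamp_handle','leg_pointer','clip_point','cam_tab','cup','coffee_jar','sugar_tin']:
    o=[]
    for n in P:
        m=spotter.mark_of(t,P[n]); print(t,n,[(np.round(a['at'],1),round(a['conf'],2)) for a in m[:2]])
        if m:o.append(ray(P[n],m[0]['at']))
    if len(o)==2: print('   ',tri(o))
E
```

```text
{'time_s': 0.1, 'joints': array([-1.276 ,  0.4238,  1.6306, -0.    ,  1.0886, -0.019 ]), 'qvel': array([-0.0008, -0.0012, -0.0017, -0.    , -0.0005,  0.0002]), 'joint_efforts': array([  0.    , -54.5617, -27.4324,   0.0645,   0.0188,   0.    ]), 'position': array([ 0.1928, -0.5941,  0.247 ]), 'tcp_rot': array([ 0.9877,  0.1562, -0.0001, -0.0007]), 'wrist_force': array([0.0697, 0.3063, 0.2299]), 'ft_torque': array([0.0114, 0.0202, 0.016 ]), 'grip_force': 0.0, 'finger_gap': 1.004144963498295}
side [ 0.4176 -0.9771  0.4843] [ 0.8399 -0.0284  0.0332 -0.541 ]
top [ 0.3372 -0.2004  1.0491] [ 0.71   -0.7001  0.0666 -0.0381]
stand side [(array([243.3, 215.2]), 0.73)]
stand top [(array([178.3, 193.1]), 0.67)]
    [ 0.4905 -0.0702  0.0093]
head_top side [(array([243.7, 159.9]), 0.88)]
head_top top [(array([166. , 184.9]), 0.89)]
    [ 0.4883 -0.0619  0.139 ]
clamp_handle side [(array([183.8, 289. ]), 0.71), (array([239.8, 199.1]), 0.65)]
clamp_handle top [(array([219.9, 195.7]), 0.62)]
    [ 0.4292 -0.1732 -0.0916]
leg_pointer side []
leg_pointer top [(array([178. , 202.8]), 0.69)]
clip_point side [(array([233. , 182.8]), 0.47)]
clip_point top [(array([176.8, 203. ]), 0.51), (array([176.2, 193.1]), 0.16)]
    [ 0.4619 -0.0782  0.0922]
cam_tab side [(array([249.1, 150.2]), 0.56)]
cam_tab top [(array([166.8, 176.6]), 0.45), (array([177.2, 202.9]), 0.42)]
    [ 0.4998 -0.0664  0.1627]
cup side [(array([276.1, 205.7]), 0.66)]
cup top [(array([165.6, 161.7]), 0.77)]
    [ 0.5646 -0.0404  0.0163]
coffee_jar side [(array([259.8, 321. ]), 0.72)]
coffee_jar top [(array([332.5, 198.2]), 0.66), (array([167.5, 177.8]), 0.3)]
    [ 0.4889 -0.4188  0.0044]
sugar_tin side [(array([183.2, 286.4]), 0.83)]
sugar_tin top [(array([289.9, 244.5]), 0.78), (array([164.9, 161.3]), 0.43)]
    [ 0.3741 -0.322   0.0044]
```

View pics/both.png

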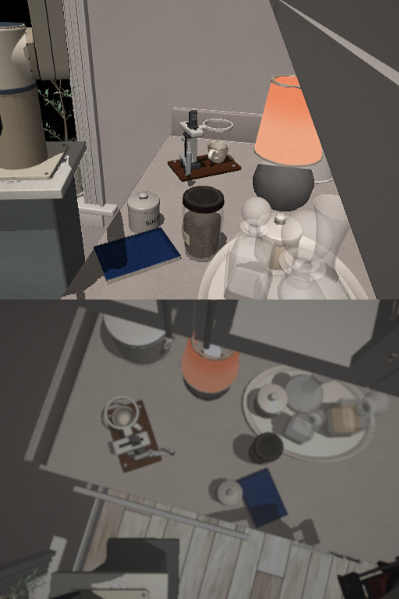

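The side and top views show the stand at the far end of the worktop. In the stacked picture it is near (200,150) in the side view and (130,435) in the top view. The jar and tin are nearer the camera and to the right. I'll overlay the stand model to get its yaw.

```bash
cat >> h.py <<'E'
def W(o,yaw,X):
    c,s=np.cos(yaw),np.sin(yaw); X=np.array(X); return np.array([o[0]+c*X[0]-s*X[1],o[1]+s*X[0]+c*X[1],X[2]])
PTS={'plate':[(-.05,-.058,.012),(.14,-.058,.012),(.14,.058,.012),(-.05,.058,.012)],
'head':[(-.018,-.046,.137),(.018,-.046,.137),(.018,.046,.137),(-.018,.046,.137)],
'ring':[(.084+.044*np.cos(a),.044*np.sin(a),.13) for a in np.arange(0,6.28,.3)]}
H0=[(-.047,-.090,.104)]; TAB=[(0,-.015,.185)]
def overlay(p,o,yaw,k,box,extra=()):
    x0,y0,x1,y1=box; im=cv2.resize(p['pixels'][y0:y1,x0:x1,::-1],None,fx=k,fy=k,interpolation=cv2.INTER_CUBIC)
    f=lambda X:tuple(int(v) for v in ((proj(p,W(o,yaw,X))-[x0,y0]+.5)*k))
    for q in PTS.values(): cv2.polylines(im,[np.array([f(X) for X in q])],True,(0,255,0),1)
    for X in H0+TAB+list(extra): cv2.circle(im,f(X),4,(0,0,255),1)
    return im
E
python3 - <<'E'
from h import *
from scipy.optimize import least_squares
np.set_printoptions(precision=4,suppress=True)
p=read_camera('top');q=read_camera('side');w=read_camera('wrist');print(w['mount'])
obs=[]
for n,X in [('head_top',(0,0,.137)),('stand',(0,0,0)),('cup',(.084,0,.012)),('clamp_handle',(-.047,-.09,.09)),('leg_pointer',(-.033,0,.035)),('cam_tab',(0,-.015,.169))]:
    for c in(p,q):
        if c is q and n in('clamp_handle','cam_tab','leg_pointer'):continue
        for m in spotter.mark_of(n,c)[:1]: obs.append((c,X,m['at']))
r=least_squares(lambda v:np.concatenate([proj(c,W(v[:2],v[2],X))-a for c,X,a in obs]),[.489,-.065,.3],loss='soft_l1')
print(r.x,np.degrees(r.x[2]));print(r.fun.reshape(-1,2))
a=overlay(p,r.x[:2],r.x[2],4,(125,120,245,250)); b=overlay(q,r.x[:2],r.x[2],4,(200,125,320,240))
cv2.imwrite('pics/ov.png',cv2.resize(np.vstack([a,b]),None,fx=.62,fy=.62) if 0 else np.hstack([a[:460,:400],b[:460,:400]]))
E
```

```text
[[ 0.0008 -0.9521 -0.3057  0.0842]
 [ 1.      0.0007  0.0004  0.0005]
 [-0.0002 -0.3057  0.9521 -0.1382]
 [ 0.      0.      0.      1.    ]]
[ 0.491  -0.0668  0.3711] 21.264365770102025
[[-0.5597 -1.0958]
 [ 0.548   1.1042]
 [-0.9068  3.7587]
 [-2.8682 -0.5308]
 [-0.5226 -3.9129]
 [ 2.1316 -0.469 ]
 [ 2.2693 -0.3841]
 [-0.4494  0.8742]
 [ 4.576   1.4736]]
```

View pics/ov.png

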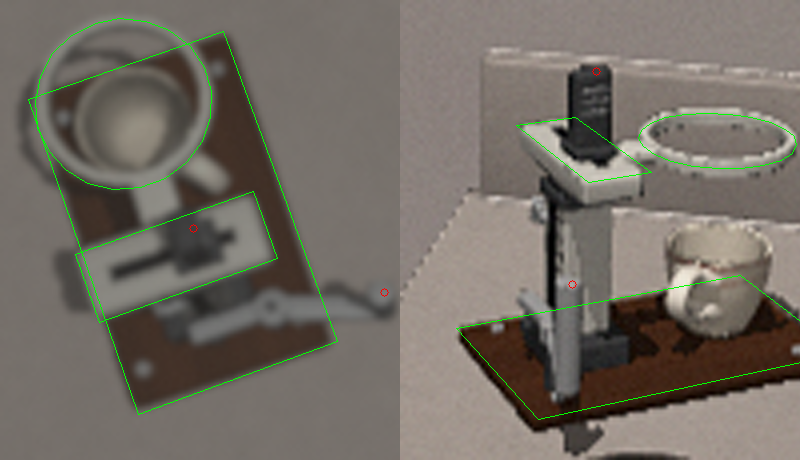

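The overlay fits: stand origin about (0.491, -0.067), yaw about 21°, and the clamp handle at its angle-0 position. I'm moving above the handle with the finger line along the stand's x.

Emit:
{"op": "move_arm", "data": {
  "rows": [
    [4.5,2.5,-2,0,0,0,-5.8],
    [4.5,5,-4,0,0,0,-11.6],
    [4.5,7.6,-5.9,0,0,0,-17.4],
    [4.5,10.1,-7.9,0,0,0,-23.3],
    [4.5,12.6,-9.9,0,0,0,-29],
    [4.5,15.2,-11.9,0,0,0,-35],
    [4.5,17.7,-13.9,0,0,0,-41],
    [4.5,20.2,-15.8,0,0,0,-46.6]
  ]
}}

```text
time_s: 2.27
position: [0.3369, -0.3804, 0.2478]
tcp_rot: [0.844, 0.536, 0.0, 0.0]
wrist_force: [0.1, -0.7, 0.2]
finger_gap: 0.517
grip_force: 0.0
```

```bash
cat >> h.py <<'E'
def to(pos,yaw,grip=None):
    "shift (cm) and rz (deg) in tool axes to reach TCP pos, tool-x yaw (deg), pointing down"
    s=observe(); r=R.from_quat(s['tcp_rot']); tx=r.apply([1,0,0])
    t=r.inv().apply(np.array(pos)-s['position'])*100
    tgt=R.from_euler('z',yaw,degrees=True)*R.from_rotvec([np.pi,0,0])
    print('yaw',np.degrees(np.arctan2(tx[1],tx[0])),'pos',s['position'],'t',s['time_s'],'F',s['wrist_force'],'gap',s['finger_gap'],s['grip_force'])
    print('shift',t,'rot',np.degrees((r.inv()*tgt).as_rotvec()))
np.set_printoptions(precision=4,suppress=True)
E
python3 - <<'E'
from h import *
o=(.491,-.0668);print(W(o,.371,(-.047,-.09,.25)))
to(W(o,.371,(-.047,-.09,.25)),111.3)
E
```

```text
[ 0.4798 -0.1677  0.25  ]
yaw 64.86584485719624 pos [ 0.3369 -0.3804  0.2478] t 2.2667 F [ 0.0559 -0.6576  0.2107] gap 0.5167263681541799 0.0
shift [25.3256  3.9081 -0.2185] rot [  0.0097   0.0082 -46.4342]
```

Emit:
{"op": "move_arm", "data": {
  "rows": [
    [4.5,3.1,0.5,0,0,0,-5.8],
    [4.5,6.3,1,0,0,0,-11.6],
    [4.5,9.5,1.5,0,0,0,-17.4],
    [4.5,12.7,2,0,0,0,-23.3],
    [4.5,15.8,2.4,0,0,0,-29],
    [4.5,19,2.9,0,0,0,-35],
    [4.5,22.2,3.4,0,0,0,-41],
    [4.5,25.3,3.9,-0.2,0,0,-46.4]
  ]
}}

```text
time_s: 2.93
position: [0.4807, -0.1685, 0.2496]
tcp_rot: [0.564, 0.826, -0.0, -0.0]
wrist_force: [0.2, -0.1, -0.0]
finger_gap: 0.512
grip_force: 0.0
```

Run:
```python
from h import *
o=(.491,-.0668)
to(W(o,.371,(-.047,-.09,.105)),111.3)
p=read_camera('wrist')
for n in('clamp_handle','cam_tab','head_top','leg_pointer','clip_point'):
    print(n,[(m['at'],m['conf']) for m in spotter.mark_of(n,p)[:2]])
m=spotter.mark_of('clamp_handle',p)
if m: print(onz(p,m[0]['at'],.09))
m=spotter.mark_of('head_top',p)
if m: print(onz(p,m[0]['at'],.137), W(o,.371,(0,0,.137)))
cv2.imwrite('pics/w1.png',overlay(p,o,.371,1.5,(0,0,512,384)))
```

```text
yaw 111.28457550974161 pos [ 0.4807 -0.1685  0.2496] t 2.9333 F [ 0.2158 -0.1052 -0.0354] gap 0.5118332923312364 0.0
shift [ 0.1024 -0.0543 14.4644] rot [-0.0038 -0.0041 -0.0154]
clamp_handle [([250.0, 184.7], 0.7)]
cam_tab [([310.3, 115.6], 0.86)]
head_top [([304.6, 98.0], 0.78)]
leg_pointer [([262.1, 105.1], 0.86), ([148.8, 234.6], 0.24)]
clip_point [([306.8, 100.2], 0.59), ([285.4, 106.2], 0.52)]
[ 0.4778 -0.1687  0.09  ]
[ 0.49   -0.0661  0.137 ] [ 0.491  -0.0668  0.137 ]
```

View pics/w1.png

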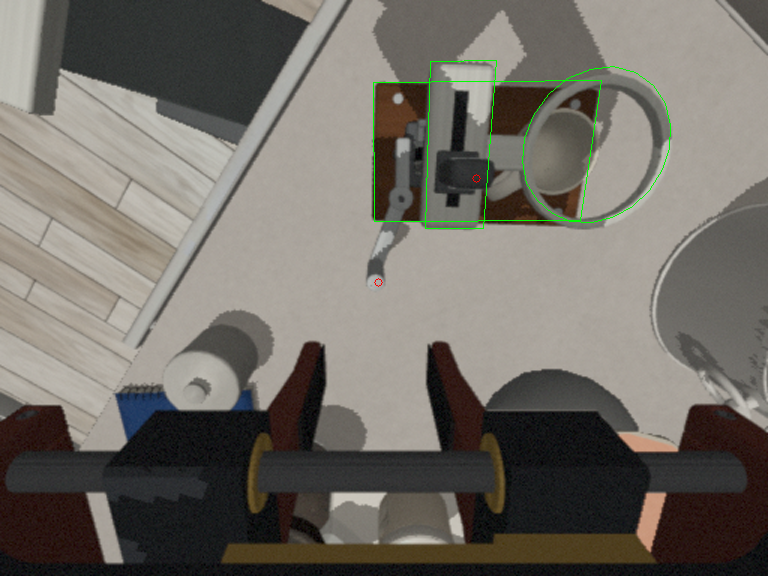

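The wrist view agrees with the model to 2–3 mm: handle top at (377,282), tab at (465,172) in the enlarged picture. I'm lowering the fingers around the pin, narrowing the gap and swinging the lever.

Emit:
{"op": "move_arm", "data": {
  "rows": [
    [4.5,0,-0.1,3.6,0,0,0],
    [4.5,0,-0.1,7.2,0,0,0],
    [4.5,0,-0.1,10.8,0,0,0],
    [4.5,0,-0.1,14.4,0,0,0],
    [4.5,0,-0.1,14.4,0,0,0],
    [2.6,0,-0.1,14.4,0,0,0],
    [2.6,0,-0.1,14.4,0,0,0],
    [2.6,0,-0.1,14.4,0,0,0]
  ]
}}

```text
time_s: 4.0
position: [0.4806, -0.1713, 0.108]
tcp_rot: [0.567, 0.824, 0.0, 0.002]
wrist_force: [0.4, -0.2, 0.1]
finger_gap: 0.326
grip_force: 0.0
```

Emit:
{"op": "move_arm", "data": {
  "rows": [
    [2.4,-0.2,0.8,0,0,0,0],
    [2.4,-0.3,1.7,0,0,0,0],
    [2.4,-0.3,2.6,0,0,0,0],
    [2.4,-0.3,3.5,0,0,0,0],
    [2.4,0,4.4,0,0,0,0],
    [2.4,0.4,5.3,0,0,0,0],
    [2.4,0.8,6.1,0,0,0,0],
    [2.4,1.1,6.6,0,0,0,0]
  ]
}}

```text
time_s: 4.67
position: [0.5376, -0.1353, 0.1055]
tcp_rot: [0.566, 0.824, 0.0, -0.0]
wrist_force: [-1.7, -2.4, 1.2]
finger_gap: 0.278
grip_force: 1.5
```

Run:
```python
from h import *
o=(.491,-.0668)
to(W(o,.371,(.014,-.079,.105)),111.3)
p=read_camera('wrist')
m=spotter.mark_of('clamp_handle',p)
for a in m: print(a['at'],a['conf'],onz(p,a['at'],.09),W(o,.371,(.014,-.079,.09)))
cv2.imwrite('pics/w2.png',overlay(p,o,.371,1.5,(0,0,512,384),[(.014,-.079,.104)]))
```

```text
yaw 111.02486636496717 pos [ 0.5376 -0.1353  0.1055] t 4.6667 F [-1.7025 -2.4176  1.2054] gap 0.27849898646036164 1.5202928334474564
shift [ 0.175  -0.4622  0.0536] rot [-0.008  -0.0163 -0.2751]
[239.9, 243.6] 0.96 [ 0.5297 -0.1351  0.09  ] [ 0.5327 -0.1353  0.09  ]
```

View pics/w2.png

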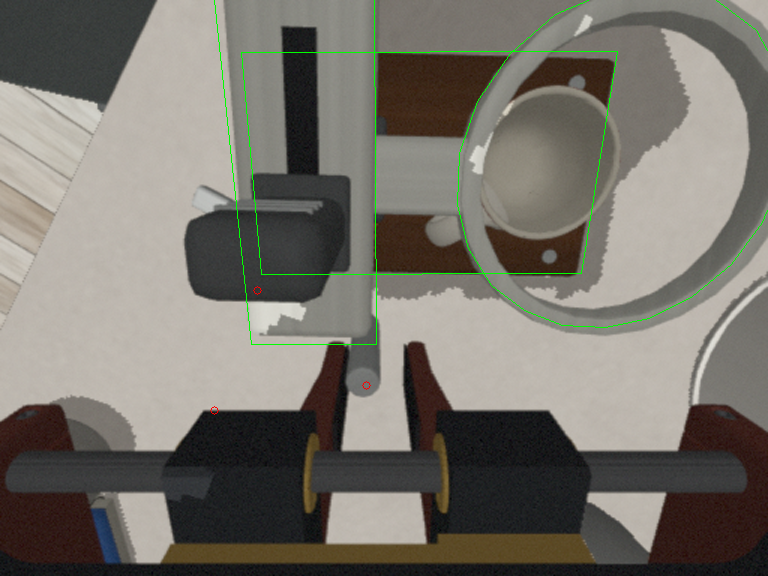

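The pin (362,380) sits on the predicted open-stop position (366,385). I'll nudge it once against the stop, back off and rise.

Emit:
{"op": "move_arm", "data": {
  "rows": [
    [2.6,0,0.3,0,0,0,0],
    [2.6,0.1,0.6,0,0,0,0],
    [2.6,0.1,0.6,0,0,0,0],
    [2.6,0.1,0.6,0,0,0,0],
    [3.5,0.1,0.1,0,0,0,0],
    [3.5,0.1,0.1,0,0,0,0],
    [3.5,0.1,0.1,-3.5,0,0,0],
    [3.5,0.1,0.1,-7,0,0,0]
  ]
}}

```text
time_s: 5.43
position: [0.5362, -0.1347, 0.1746]
tcp_rot: [0.567, 0.824, -0.0, -0.002]
wrist_force: [0.4, -1.0, 0.3]
finger_gap: 0.401
grip_force: 0.0
```

Emit:
{"op": "move_arm", "data": {
  "rows": [
    [3.5,0,0,-4,0,0,0],
    [3.5,0,0,-8,0,0,0],
    [3.5,0,0,-11,0,0,0],
    [4.2,0,-1,-11,0,0,7],
    [4.2,0,-2,-11,0,0,14],
    [4.2,0,-3,-11,0,0,21],
    [4.2,0,-4,-11,0,0,28],
    [4.2,0,-5,-11,0,0,35]
  ]
}}

```text
time_s: 6.1
position: [0.4907, -0.1531, 0.286]
tcp_rot: [0.79, 0.613, 0.001, 0.0]
wrist_force: [-0.0, -0.3, 0.1]
finger_gap: 0.48
grip_force: 0.0
```

Run:
```python
from h import *
p=read_camera('wrist')
for n,z in(('clamp_handle',.09),('cam_tab',.169),('head_top',.137),('stand',0),('leg_pointer',.035)):
    for a in spotter.mark_of(n,p)[:1]: print(n,a['at'],round(a['conf'],2),onz(p,a['at'],z))
o=(.491,-.0668);print(W(o,.371,(.014,-.079,.09)),W(o,.371,(0,-.015,.169)))
to(W(o,.371,(0,-.015,.26)),20.8)
q=read_camera('side')
print(spotter.mark_of('clip_point',q),spotter.mark_of('clip_point',p))
cv2.imwrite('pics/w3.png',overlay(p,o,.371,1.5,(0,0,512,384),[(.014,-.079,.104)]))
```

```text
clamp_handle [278.3, 160.5] 0.75 [ 0.5301 -0.1385  0.09  ]
cam_tab [231.2, 124.5] 0.9 [ 0.4911 -0.0796  0.169 ]
head_top [230.1, 108.4] 0.96 [ 0.492 -0.065  0.137]
stand [235.0, 112.2] 0.86 [ 0.4887 -0.0688  0.    ]
leg_pointer [214.6, 127.5] 0.66 [ 0.4575 -0.0819  0.035 ]
[ 0.5327 -0.1353  0.09  ] [ 0.4964 -0.0808  0.169 ]
yaw 76.1479306418202 pos [ 0.4915 -0.153   0.2858] t 6.4 F [1.1227 0.327  0.0197] gap 0.4769723041709665 0.0
shift [ 7.1274 -1.2485  2.5816] rot [ 0.0297 -0.0325 55.3479]
[{'at': [231.6, 182.1], 'conf': 0.61}] []
```

Emit:
{"op": "move_arm", "data": {
  "rows": [
    [4.2,0.3,-1.3,0,0,0,-7],
    [4.2,0.6,-2.6,0,0,0,-14],
    [4.2,0.9,-3.9,0,0,0,-21],
    [4.2,1.3,-5.2,0,0,0,-28],
    [4.2,1.6,-6.5,0.5,0,0,-35],
    [4.2,1.9,-7.8,1,0,0,-42],
    [4.2,2.3,-9.1,2,0,0,-49],
    [4.2,2.6,-10.3,3,0,0,-56]
  ]
}}

```text
time_s: 7.22
position: [0.3969, -0.1025, 0.2556]
tcp_rot: [0.404, 0.915, 0.0, 0.0]
wrist_force: [0.1, -0.9, -1.0]
finger_gap: 0.477
grip_force: 0.0
```

Emit:
{"op": "move_arm", "data": {
  "rows": [
    [4.2,0,0,0,0,0,-7],
    [4.2,0,0,0,0,0,-14],
    [4.2,0,0,0,0,0,-21],
    [4.2,0,0,0,0,0,-28],
    [4.2,0,0,0,0,0,-35],
    [4.2,0,0,0,0,0,-42],
    [4.2,0,0,0,0,0,-49],
    [4.2,0,0,0,0,0,-56]
  ]
}}

```text
time_s: 7.88
position: [0.3974, -0.1029, 0.2557]
tcp_rot: [-0.073, 0.997, 0.0, 0.0]
wrist_force: [-0.2, 0.4, 0.0]
finger_gap: 0.474
grip_force: 0.0
```

```bash
cat >> h.py <<'E'
def to2(pos,yaw,tilt):
    s=observe(); r=R.from_quat(s['tcp_rot'])
    tgt=R.from_euler('z',yaw,degrees=True)*R.from_rotvec([np.pi,0,0])*R.from_euler('y',tilt,degrees=True)
    print(s['position'],s['time_s'],s['joints'],'shift',r.inv().apply(np.array(pos)-s['position'])*100,'rot',np.degrees((r.inv()*tgt).as_rotvec()))
E
python3 - <<'E'
from h import *
o=(.491,-.0668)
to2(W(o,.371,(-.11,0,.22)),201,-22)
E
```

```text
[ 0.3974 -0.1029  0.2557] 7.8833 [-0.2823  0.0879  2.0696  0.0001  0.984  -1.9996] shift [ 0.9417 -0.2481  3.5681] rot [ -2.4194 -21.9033 -12.4522]
```

Emit:
{"op": "move_arm", "data": {
  "rows": [
    [4.2,0.2,0,0.6,-0.4,-3.6,-2],
    [4.2,0.4,-0.1,1.2,-0.8,-7.3,-4],
    [4.2,0.6,-0.1,1.8,-1.2,-11,-6.2],
    [4.2,0.8,-0.2,2.4,-1.6,-14.6,-8.3],
    [4.2,0.9,-0.2,3,-2,-18.3,-10.4],
    [4.2,0.9,-0.2,3.5,-2.4,-21.9,-12.4],
    [4.2,0.9,-0.2,3.5,-2.4,-21.9,-12.4],
    [4.2,0.9,-0.2,3.5,-2.4,-21.9,-12.4]
  ]
}}

```text
time_s: 8.55
position: [0.3985, -0.0806, 0.2341]
tcp_rot: [-0.164, 0.971, 0.017, 0.171]
wrist_force: [-0.0, -0.7, 0.4]
finger_gap: 0.481
grip_force: 0.0
```

Run:
```python
from h import *
o=(.491,-.0668)
p=read_camera('wrist'); s=observe(); print(s['position'],s['joints'])
for n,z in(('clamp_handle',.09),('cam_tab',.169),('head_top',.137),('leg_pointer',.035),('clip_point',.087)):
    for a in spotter.mark_of(n,p)[:2]:
        X=onz(p,a['at'],z); d=X[:2]-o; c,sn=np.cos(.371),np.sin(.371)
        print(n,a['at'],round(a['conf'],2),X,'stand',d[0]*c+d[1]*sn,-d[0]*sn+d[1]*c)
        
for z in(.035,.073,.08,.09,.1): print(z,proj(p,W(o,.371,(-.033,0,z))),proj(p,W(o,.371,(-.017,0,z))))
cv2.imwrite('pics/w4.png',overlay(p,o,.371,1.5,(0,0,512,384),[(.014,-.079,.104)]+[(-.033,0,z) for z in(.035,.073,.1)]))
```

```text
[ 0.3989 -0.0809  0.2343] [-0.3702  0.0083  2.2676  0.3549  0.6142 -2.5412]
clamp_handle [177.7, 227.5] 0.82 [ 0.5386 -0.1355  0.09  ] stand 0.019428084918893387 -0.08126538182618855
cam_tab [223.7, 270.3] 0.88 [ 0.4984 -0.0773  0.169 ] stand 0.003103693362048583 -0.012479831512827456
head_top [237.9, 246.7] 0.82 [ 0.495  -0.0656  0.137 ] stand 0.0041191902995992066 -0.000315925491891584
head_top [244.3, 178.1] 0.52 [ 0.4074 -0.0869  0.137 ] stand -0.08517200832624808 0.011558814121242347
leg_pointer [243.3, 172.6] 0.89 [ 0.4651 -0.0738  0.035 ] stand -0.026636859824244043 0.0028581765077768644
clip_point [236.9, 194.6] 0.45 [ 0.4641 -0.0794  0.087 ] stand -0.029656620616983903 -0.0020364537868485834
0.035 [240.7787 168.5897] [241.5271 178.7859]
0.073 [239.1361 185.2862] [240.0008 195.9217]
0.08 [238.7992 188.7098] [239.6888 199.4248]
0.09 [238.297  193.8151] [239.2242 204.6418]
0.1 [237.7681 199.1907] [238.7357 210.1263]
```

View pics/w4.png

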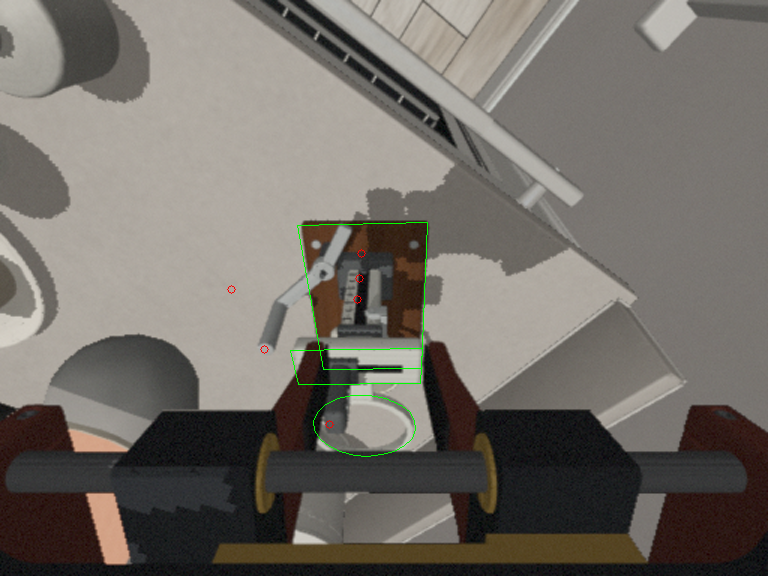

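The open lever shows at the left (handle near (267,350)), with the slot, pointer and clip around (360,280). Wrist joint 6 is at its limit, so I'll back off it next. First I need an enlarged look at the clip in both views.

Run:
```python
from h import *
o=(.491,-.0668)
p=read_camera('wrist'); q=read_camera('side')
print(p['intrinsics'])
def crop(c,x0,y0,w,h,k):
    im=cv2.resize(c['pixels'][y0:y0+h,x0:x0+w,::-1],None,fx=k,fy=k,interpolation=cv2.INTER_CUBIC)
    im=cv2.convertScaleAbs(im,alpha=1.3)
    for i in range(0,w,10): cv2.line(im,(i*k,0),(i*k,4),(0,255,0),1)
    for j in range(0,h,10): cv2.line(im,(0,j*k),(6,j*k),(0,255,0),1)
    return im
a=crop(p,215,150,56,80,7); b=crop(q,215,150,56,80,7)
cv2.imwrite('pics/c.png',np.hstack([a,b]))
for t in ('clip_point',):
  for c in(p,q):
    for a in spotter.trace(t,c)[:2]: print(a['bbox'],a['conf'])
for z in(.035,.073,.08,.09,.1): print(z,proj(q,W(o,.371,(-.033,0,z))),proj(q,W(o,.371,(-.016,.0,z))))
print(proj(q,W(o,.371,(0,0,.137))),[a['at'] for n in('head_top','clip_point') for a in spotter.mark_of(n,q)])
```

```text
[[268.5874   0.     250.3299]
 [  0.     268.5874 196.4883]
 [  0.       0.       1.    ]]
[253.6, 212.4, 14.0, 18.3] 0.7
[243.6, 200.1, 53.1, 28.9] 0.25
0.035 [230.5178 206.8237] [237.515  205.4795]
0.073 [230.6411 191.1883] [237.7477 189.9323]
0.08 [230.6642 188.2539] [237.7913 187.0148]
0.09 [230.6975 184.0318] [237.8542 182.8173]
0.1 [230.7311 179.7741] [237.9175 178.5847]
[244.9307 161.5963] [[245.0, 162.9], [234.6, 183.2]]
```

View pics/c.png

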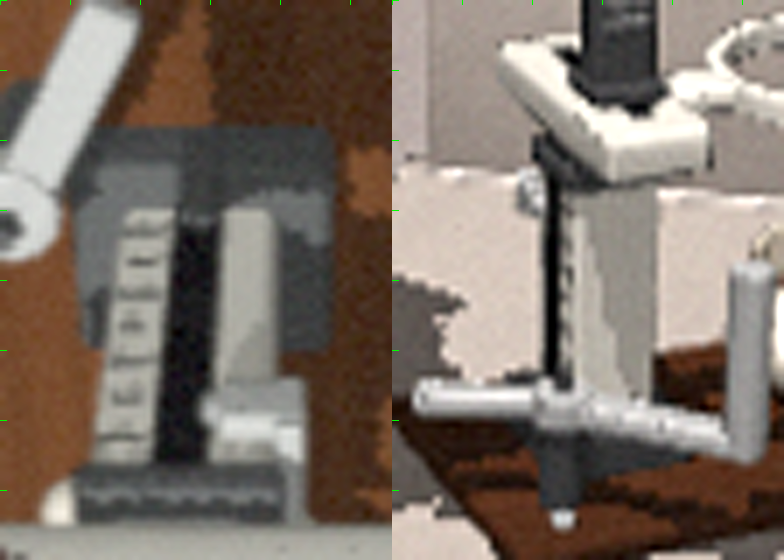

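Clip nose reads as about 91 mm high, at crop (205,410). The side crop shows the clip just under the collar at (530,190). I can compare pin and nose directly once lifted. Next I untilt and go above the tab.

Run:
```python
from h import *
to2((.4955,-.079,.25),200.4,0)
```

```text
[ 0.3985 -0.0809  0.234 ] 9.15 [-0.3707  0.0082  2.2687  0.3559  0.6132 -2.5406] shift [-9.2147 -2.9886  1.6723] rot [-1.5804 19.6954 -1.3238]
```

Emit:
{"op": "move_arm", "data": {
  "rows": [
    [4.2,-0.5,-0.4,-1,-0.3,4,-0.2],
    [4.2,-1.5,-0.8,-1.5,-0.6,8,-0.4],
    [4.2,-3,-1.2,-1,-0.9,12,-0.7],
    [4.2,-4.5,-1.6,-0.3,-1.2,16,-1],
    [4.2,-6,-2,0.3,-1.6,19.7,-1.3],
    [4.2,-7.5,-2.4,0.9,-1.6,19.7,-1.3],
    [4.2,-9.2,-3,1.6,-1.6,19.7,-1.3],
    [4.2,-9.2,-3,1.6,-1.6,19.7,-1.3]
  ]
}}

```text
time_s: 9.82
position: [0.4983, -0.079, 0.2506]
tcp_rot: [-0.177, 0.984, -0.0, 0.001]
wrist_force: [0.5, -0.2, 1.4]
finger_gap: 0.478
grip_force: 0.0
```

Run:
```python
from h import *
p=read_camera('wrist')
for n,z in(('clamp_handle',.09),('cam_tab',.169),('head_top',.137),('leg_pointer',.035),('clip_point',.088)):
    for a in spotter.mark_of(n,p)[:1]: print(n,a['at'],round(a['conf'],2),onz(p,a['at'],z))
to2((.4955,-.079,.175),200.4,0)
```

```text
clamp_handle [194.4, 198.2] 0.72 [ 0.5298 -0.1361  0.09  ]
cam_tab [252.6, 208.5] 0.74 [ 0.4903 -0.0788  0.169 ]
head_top [266.8, 197.3] 0.97 [ 0.4852 -0.0655  0.137 ]
leg_pointer [260.2, 153.6] 0.79 [ 0.4606 -0.0781  0.035 ]
clip_point [267.0, 158.4] 0.53 [ 0.4564 -0.0737  0.088 ]
[ 0.4941 -0.0792  0.2507] 10.1167 [-0.183   0.2364  1.8978  0.0004  1.008  -2.1092] shift [-0.1447 -0.0328  7.5699] rot [ 0.0354 -0.0237 -0.0446]
```

Emit:
{"op": "move_arm", "data": {
  "rows": [
    [4.2,0,0,2.5,0,0,0],
    [4.2,0,0,5,0,0,0],
    [4.2,0,0,7.5,0,0,0],
    [4.2,0,0,7.5,0,0,0],
    [3,0,0,7.5,0,0,0],
    [2,0,0,7.5,0,0,0],
    [0.8,0,0,7.5,0,0,0],
    [0.8,0,0,7.5,0,0,0]
  ]
}}

```text
time_s: 10.78
position: [0.496, -0.0793, 0.1772]
tcp_rot: [-0.177, 0.984, -0.0, 0.001]
wrist_force: [-0.8, 2.0, 1.7]
finger_gap: 0.216
grip_force: 1.1
```

Emit:
{"op": "move_arm", "data": {
  "rows": [
    [0.8,0,0,0,0,0,0],
    [0.8,0,0,0,0,0,0],
    [0.8,0,0,0,0,0,0],
    [0.8,0,0,0,0,0,0],
    [0.8,0,0,0,0,0,0],
    [0.8,0,0,0,0,0,0],
    [0.8,0,0,0,0,0,0],
    [0.8,0,0,0,0,0,0]
  ]
}}

```text
time_s: 11.45
position: [0.4958, -0.0791, 0.1769]
tcp_rot: [-0.177, 0.984, 0.0, 0.001]
wrist_force: [-2.0, 1.2, 6.9]
finger_gap: 0.159
grip_force: 30.0
```

Gripped (14 mm opening, 30 N). Lifting.

Emit:
{"op": "move_arm", "data": {
  "rows": [
    [0.8,0,0,-0.5,0,0,0],
    [0.8,0,0,-1.3,0,0,0],
    [0.8,0,0,-2.1,0,0,0],
    [0.8,0,0,-2.9,0,0,0],
    [0.8,0,0,-3.7,0,0,0],
    [0.8,0,0,-4.5,0,0,0],
    [0.8,0,0,-5.2,0,0,0],
    [0.8,0,0,-5.2,0,0,0]
  ]
}}

```text
time_s: 12.12
position: [0.4957, -0.0792, 0.2294]
tcp_rot: [-0.177, 0.984, -0.0, 0.001]
wrist_force: [3.9, 1.4, -3.7]
finger_gap: 0.157
grip_force: 30.0
```

Run:
```python
from h import *
p=read_camera('wrist'); q=read_camera('side')
s=observe();print(s['position'],s['wrist_force'],s['grip_force'])
o=(.493,-.0663);y=.356
for n in ('leg_pointer','clip_point','head_top','clamp_handle'):
    for c in(p,q): print(n,[(a['at'],round(a['conf'],2)) for a in spotter.mark_of(n,c)[:2]])
for z in(.08,.09,.1): print(z,proj(q,W(o,y,(-.033,0,z))),proj(p,W(o,y,(-.033,0,z))),'clip',proj(q,W(o,y,(-.018,.012,z))),proj(p,W(o,y,(-.018,.006,z))))
def crop(c,x0,y0,w,h,k):
    im=cv2.resize(c['pixels'][y0:y0+h,x0:x0+w,::-1],None,fx=k,fy=k,interpolation=cv2.INTER_CUBIC)
    im=cv2.convertScaleAbs(im,alpha=1.4)
    for i in range(0,w,10): cv2.line(im,(i*k,0),(i*k,4),(0,255,0),1)
    for j in range(0,h,10): cv2.line(im,(0,j*k),(6,j*k),(0,255,0),1)
    return im
cv2.imwrite('pics/d.png',np.hstack([crop(p,220,110,80,110,5),crop(q,210,130,56,77,7)[:539] if 0 else cv2.resize(crop(q,210,140,56,77,7),(400,550))]))
```

```text
[ 0.4956 -0.0791  0.2283] [ 4.502   2.1976 -4.0358] 29.964238107204437
leg_pointer [([263.9, 162.2], 0.76)]
leg_pointer [([231.0, 183.3], 0.98)]
clip_point [([265.7, 162.6], 0.47)]
clip_point [([230.7, 181.1], 0.41), ([231.8, 184.3], 0.34)]
head_top [([272.6, 231.3], 0.84)]
head_top [([244.7, 137.9], 0.9)]
clamp_handle [([190.6, 205.6], 0.86)]
clamp_handle [([265.9, 195.4], 0.57), ([258.5, 321.0], 0.23)]
0.08 [231.4845 188.0626] [262.8835 162.7775] clip [235.6181 184.9538] [268.1795 176.3962]
0.09 [231.5213 183.8442] [263.31   164.5707] clip [235.6713 180.7893] [268.7769 178.6176]
0.1 [231.5583 179.5902] [263.7666 166.4906] clip [235.725  176.5902] [269.4158 180.9934]
```

View pics/d.png

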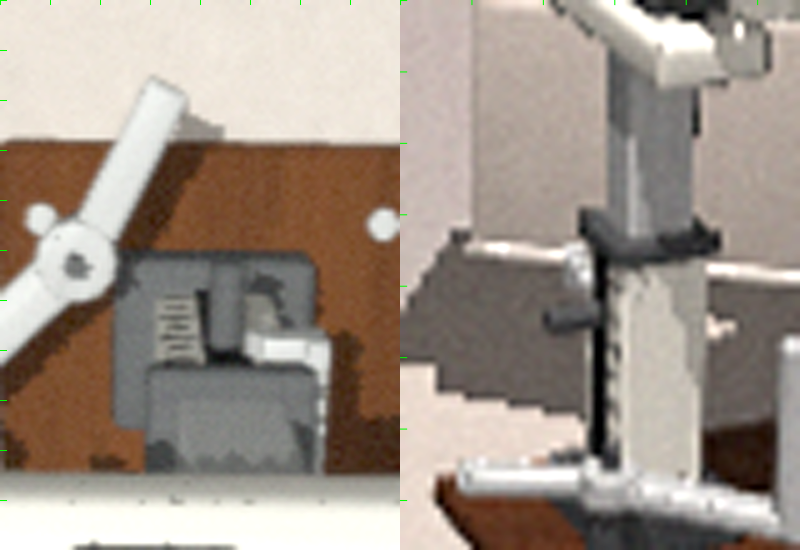

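The pointer tip shows at crop (550,322) and the clip at (578,266) in the side half, so the pin is still about 8–11 mm low. Combined with the tilted view (tick marks every 10 mm), the nose is at about 95 mm. Lifting 8.5 mm more.

Emit:
{"op": "move_arm", "data": {
  "rows": [
    [0.8,0,0,-0.3,0,0,0],
    [0.8,0,0,-0.6,0,0,0],
    [0.8,0,0,-0.85,0,0,0],
    [0.8,0,0,-0.85,0,0,0],
    [0.8,0,0,-0.85,0,0,0],
    [0.8,0,0,-0.85,0,0,0],
    [0.8,0,0,-0.85,0,0,0],
    [0.8,0,0,-0.85,0,0,0]
  ]
}}

```text
time_s: 13.28
position: [0.4957, -0.0791, 0.2361]
tcp_rot: [-0.177, 0.984, 0.0, 0.001]
wrist_force: [5.9, 1.5, -4.3]
finger_gap: 0.163
grip_force: 30.0
```

Run:
```python
from h import *
P=[];C=[]
for i in range(4):
    q=read_camera('side')
    for L,n in((P,'leg_pointer'),(C,'clip_point')):
        for a in spotter.mark_of(n,q)[:1]: L.append(a['at'])
    if i==0: t=spotter.trace('clip_point',q); print([(a['bbox'],a['conf']) for a in t])
print(np.array(P),np.array(C))
p=read_camera('wrist'); s=observe();print(s['position'],s['wrist_force'],s['time_s'])
o=(.493,-.0663);y=.356
for c in(q,):
  for n,X in(('collar near top',(-.017,-.017,.115)),('head -y-x top',None),('face bottom -x-y',(-.015,-.015,.03))):
    if X: print(n,proj(c,W(o,y,X)))
for z in(.09,.095,.1): print(z,[proj(q,W(o,y,X+(z,))) for X in((-.033,0),(-.015,0),(-.020,.005),(-.020,.011),(-.020,.018))])
def crop(c,x0,y0,w,h,k):
    im=cv2.resize(c['pixels'][y0:y0+h,x0:x0+w,::-1],None,fx=k,fy=k,interpolation=cv2.INTER_LANCZOS4)
    im=cv2.convertScaleAbs(im,alpha=1.4)
    for i in range(0,w,5): cv2.line(im,(i*k,0),(i*k,4),(0,255,0),1)
    for j in range(0,h,5): cv2.line(im,(0,j*k),(6,j*k),(0,255,0),1)
    return im
cv2.imwrite('pics/e.png',np.hstack([crop(p,240,145,50,75,8)[:560],crop(q,222,162,28,40,14)]))
```

```text
[]
[[228.3 179.4]
 [231.5 181.4]
 [231.1 177.3]
 [231.7 179.1]] [[230.9 181.1]
 [231.7 181.3]]
[ 0.4957 -0.0791  0.236 ] [ 6.1175  2.4952 -4.0661] 13.9833
collar near top [241.6911 174.91  ]
face bottom -x-y [241.4835 210.0737]
0.09 [array([231.5213, 183.8442]), array([239.1327, 182.6072]), array([236.1101, 182.1001]), array([235.0167, 181.0905]), array([233.7548, 179.9252])]
0.095 [array([231.5397, 181.7217]), array([239.167 , 180.4975]), array([236.1379, 179.9938]), array([235.0422, 178.9925]), array([233.7775, 177.8369])]
0.1 [array([231.5583, 179.5902]), array([239.2014, 178.3789]), array([236.1659, 177.8787]), array([235.0678, 176.8859]), array([233.8003, 175.74  ])]
```

View pics/e.png

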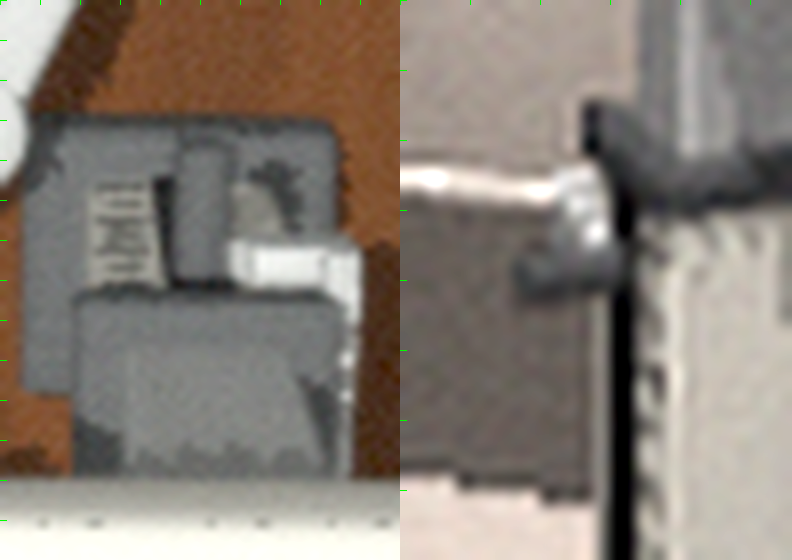

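The pin tip (525,277) is now just under the clip's middle (580,206) once perspective is allowed for. Estimates of the nose height range 94–99 mm. I'll raise 3 mm to about 97 and hold there, then slide the cam.

Emit:
{"op": "move_arm", "data": {
  "rows": [
    [0.8,0,0,-0.15,0,0,0],
    [0.8,0,0,-0.3,0,0,0],
    [0.8,0,0,-0.3,0,0,0],
    [0.8,0,0,-0.3,0,0,0],
    [0.8,0,0,-0.3,0,0,0],
    [0.8,0,0,-0.3,0,0,0],
    [0.8,0,0,-0.3,0,0,0],
    [0.8,0,0,-0.3,0,0,0]
  ]
}}

```text
time_s: 14.65
position: [0.4957, -0.0791, 0.2391]
tcp_rot: [-0.177, 0.984, 0.0, 0.001]
wrist_force: [5.3, 2.3, -3.5]
finger_gap: 0.161
grip_force: 30.0
```

Run:
```python
from h import *
r={'leg_pointer':[], 'clip_point':[]}
for i in range(4):
    q=read_camera('side'); p=read_camera('wrist')
    for n in r:
        for c in(q,p):
            for a in spotter.mark_of(n,c)[:1]: r[n].append((c is q,a['at'],round(a['conf'],2)))
for n in r: print(n,sorted(r[n],key=lambda a:a[0]))
s=observe();print(s['position'],s['wrist_force'],s['finger_gap'],s['time_s'])
# clip: bright low-saturation pixels near
c=q['pixels'][168:190,228:242].astype(int); print(c.mean(2).astype(int))
```

```text
leg_pointer [(False, [262.4, 165.9], 0.67), (False, [260.2, 164.8], 0.84), (False, [265.0, 162.9], 0.72), (False, [266.6, 164.1], 0.62), (True, [229.1, 178.6], 0.96), (True, [230.1, 179.0], 0.57), (True, [228.4, 179.5], 0.75), (True, [232.5, 178.1], 0.72)]
clip_point [(False, [261.0, 161.2], 0.46), (False, [264.4, 160.5], 0.6), (False, [263.2, 164.1], 0.46), (False, [262.9, 163.0], 0.42), (True, [184.8, 285.6], 0.69)]
[ 0.4957 -0.0791  0.2391] [ 6.0631  1.5425 -3.2705] 0.15572107635136406 15.85
[[112 106 112 109 112 109 114 114 116 118 114  85  88  87]
 [111 111 111 106 109 111 112  57  69  79  86  86  89  89]
 [111 109 110 111 110 110 111  29  58  62  65  84  88  84]
 [109 109 109 110 107 111 112  33  50  66  68  69  83  87]
 [110 109 109 108 107 110 107  19  36  49  64  62  68  79]
 [105 102 106 106 103 105 103  87  34  35  53  65  66  66]
 [137 119 110 106 111 157 164 157  73  28  38  49  62  67]
 [163 168 176 194 196 162 145 132  98  24  12  40  49  54]
 [101 110 119 126 133 112 165 152 129  21   3  36  35  38]
 [ 64  62  65  61  64  91 131 131 110  32   5  58  61  65]
 [ 66  68  64  60  70  76  82  82  73  64  32  81  83 100]
 [ 73  63  48  71  68  68  70  64  64  63  39  54  88 116]
 [ 68  67  42  65  60  52  49  45  47  44  30  75  68 113]
 [ 66  71  44  38  38  34  34  37  52  24  18  86 110 144]
 [ 68  69  61  46  49  64  61  63  73   9  16  89 120 150]
 [ 67  66  68  65  67  72  69  71  85   5  12  72 124 153]
 [ 66  68  68  66  66  69  68  69  89   0  13  68 101 156]
 [ 69  68  65  71  67  67  62  72  91   1  16  82  88 155]
 [ 67  67  70  67  65  73  70  72  86   3  17  94 114 152]
 [ 71  70  66  68  73  72  69  71  84   0  14  94 124 155]
 [ 69  67  68  67  66  69  69  70  86   0  16  70  68 154]
 [ 70  67  68  68  67  65  68  70  90   1  20 107  60 156]]
```

Pooled evidence puts the nose at about 95–96 mm and the pin is at 97. I'm easing down 1 mm and sliding the cam across (stand +y = tool +y).

Emit:
{"op": "move_arm", "data": {
  "rows": [
    [0.8,0,0,0.1,0,0,0],
    [0.8,0,0.5,0.1,0,0,0],
    [0.8,0,1,0.1,0,0,0],
    [0.8,0,1.5,0.1,0,0,0],
    [0.8,0,2,0.1,0,0,0],
    [0.8,0,2.5,0.1,0,0,0],
    [0.8,0,3,0.1,0,0,0],
    [0.8,0,3.2,0.1,0,0,0]
  ]
}}

```text
time_s: 16.52
position: [0.4855, -0.0504, 0.2385]
tcp_rot: [-0.178, 0.984, -0.002, 0.002]
wrist_force: [8.6, -13.9, -4.4]
finger_gap: 0.16
grip_force: 30.0
```

Emit:
{"op": "move_arm", "data": {
  "rows": [
    [0.8,0,0,0,0,0,0],
    [0.8,0,0,0,0,0,0],
    [0.8,0,0,0,0,0,0],
    [0.8,0,0,0,0,0,0],
    [0.8,0,0,0,0,0,0],
    [0.8,0,0,0,0,0,0],
    [0.8,0,0,0,0,0,0],
    [0.8,0,0,0,0,0,0]
  ]
}}

```text
time_s: 17.18
position: [0.4855, -0.0506, 0.2386]
tcp_rot: [-0.177, 0.984, -0.002, 0.001]
wrist_force: [7.2, -5.6, -3.5]
finger_gap: 0.159
grip_force: 30.0
```

Run:
```python
from h import *
q=read_camera('side');p=read_camera('wrist');s=observe();print(s['position'],s['wrist_force'],s['finger_gap'],s['grip_force'],s['time_s'])
d=s['position'][:2]-[.4957,-.0791];print('slide',d@[-np.sin(.356),np.cos(.356)],d@[np.cos(.356),np.sin(.356)])
def crop(c,x0,y0,w,h,k):
    return cv2.convertScaleAbs(cv2.resize(c['pixels'][y0:y0+h,x0:x0+w,::-1],None,fx=k,fy=k,interpolation=cv2.INTER_LANCZOS4),alpha=1.4)
a=crop(p,100,100,300,284,1.4);b=crop(q,215,120,50,75,8)[:398];b=crop(q,215,120,50,66,6)
print(a.shape,b.shape);h=min(len(a),len(b));cv2.imwrite('pics/f.png',np.hstack([a[:h],b[:h]]))
```

```text
[ 0.4855 -0.0506  0.2386] [ 8.2617 -5.3689 -3.8654] 0.15963006742690358 29.964746832847595 17.2833
slide 0.030285618727133878 0.0003738394708755841
(398, 420, 3) (396, 300, 3)
```

View pics/f.png

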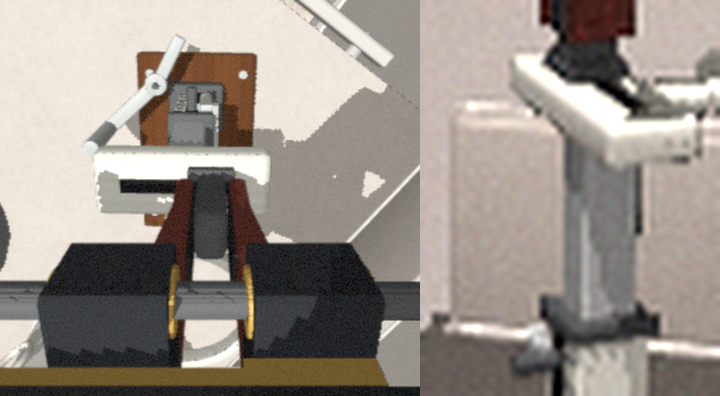

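The cam is at its closed stop: the slide moved 30 mm, the tab sits at the slot's far end near (210,210), and the stop pushes back at about 5 N. The clamp lever stays open. One small settle to centre the tolerance, then hand in.

Emit:
{"op": "move_arm", "data": {
  "rows": [
    [0.8,0,0,0.05,0,0,0],
    [0.8,0,0,0.1,0,0,0],
    [0.8,0,0,0.1,0,0,0],
    [0.8,0,0,0.1,0,0,0],
    [0.8,0,0,0.1,0,0,0],
    [0.8,0,0,0.1,0,0,0],
    [0.8,0,0,0.1,0,0,0],
    [0.8,0,0,0.1,0,0,0]
  ]
}}

```text
time_s: 17.95
position: [0.4855, -0.0506, 0.2375]
tcp_rot: [-0.177, 0.984, -0.001, 0.001]
wrist_force: [7.0, -5.5, -4.1]
finger_gap: 0.161
grip_force: 30.0
```

```bash
python3 -c "
from station import *
s=observe();print(s['position'],s['qvel'],s['grip_force']);print(robot.close_job())"
```

```text
[ 0.48550225 -0.05058201  0.23751714] [ 0.00050059 -0.00104592 -0.00019394  0.00196788  0.00118302 -0.00076115] 29.964544773101807
the job is handed in; nothing more can be done
None
```

I handed the job in at about 18 s with the clamp lever open, the cam lever at its closed stop and the leg held with the pointer at about 96 mm; the judge gave no verdict, and my readings of the clip nose ranged from about 93 to 98 mm, so the 5 mm level match is likely but not confirmed.

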